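# Lock the slide-bonding jig with its extension bar

### The job

The toggle clamp of the slide-bonding jig is too stiff to be worked by its short handle. Take the extension bar from its rest, slip it fully onto the handle, and with the bar swing the handle over the dead point until it sits on its stop and the clamp grips the resin block by itself; feel for the stop and do not force the handle. Then pull the bar off and lay it back in both saddles of its rest, leaving the other things on the bench where they are.

Things in the scene. Friction and masses are not known exactly. Their poses are not given: they have to be found in the camera images.
- jig: Slide-bonding jig, fixed to the bench: aluminium base plate 150 (x) x 300 (y) x 12 mm, origin at the centre of its underside. A push toggle clamp on its -y half drives a plunger along its +y axis, towards the resin block and an upright fence on its +y half. Nothing on it stands higher than 82 mm.
- handle: Clamp handle: bare steel rod, 12 mm thick, round end, swinging level about a vertical pivot. Origin on the pivot axis at bench height (jig x 0, y -85 mm), x axis along the rod, outward. Rod centre line 62 mm above the bench; a 25 mm collar ends 28 mm from the pivot axis, bare rod from there to 78 mm. More than 90 N between bar and handle (about 18 N sideways at the bar's middle) damages it; do not push it with the fingers.
- handle_pivot (a point): Pivot axis at rod height. Throw the handle counter-clockwise seen from above. It starts open, 137 to 173 degrees from the jig's x axis, and moves freely at first; then it stiffens to about 1.5 N m (12 N at the middle of a bar fully on) some 24 degrees before the dead point, eases to nothing there, and snaps on to a hard stop 4.6 degrees past it. Let go before that, it springs back.
- handle_tip (a point): Centre of the handle rod's free end, 78 mm from the pivot axis; x axis along the rod, outward. The rod is set in a serrated hub whose setting differs and is not given: the stop lies somewhere between 214 and 237 degrees from the jig's x axis and must be felt. Locked, the handle takes about 0.45 N m to pull back open.
- bar: Extension bar: straight steel square tube, 180 mm long, 20 x 20 mm outside, 15 x 15 mm clear bore right through, both ends alike and open, 0.21 kg. Origin at its centre (half-way up), x axis along it. Fully on the handle one end meets the collar, 50 mm of rod is inside, and the bar's centre is 118 mm from the pivot axis.
- rest: Rest for the bar, fixed to the bench: plate 170 x 60 x 8 mm with two black U-saddles 124 mm apart, the bar lying across both along the rest's x axis. Origin at the centre of the plate's underside. Saddle floors 30 mm above the bench (the bar's centre then at 40 mm), 28 mm between the cheeks, which flare outward to 52 mm above the bench; between the saddles 110 mm are free for the fingers, down to the plate.
- foot: Rubber foot on the plunger's end, 22 mm diameter; sprung spindle; its front face is 8 mm ahead (+y) of the origin, centre 40 mm above the origin. When the clamp is locked it presses the block with about 180 N.
- block: The work: amber resin block 40 x 40 x 40 mm on an upright glass slide 50 x 2 x 48 mm, loose on the jig between foot and fence, already in place. Origin under its centre, slide on its +y side.
- dish: Bystander: white staining dish of slides with a wire handle, 115 x 90 mm, 62 mm high; origin under its centre.
- oil: Bystander: small amber bottle, 42 mm diameter, 75 mm high; origin under its centre.
- beaker: Bystander: clear beaker, 68 mm diameter, 85 mm high; origin under its centre.
- slidebox: Bystander: blue slide box 100 x 85 x 26 mm; origin under its centre.
- spare: Bystander: a spare resin block, 40 mm; origin under its centre.
- forceps: Bystander: steel forceps 125 mm long lying on the bench, under 12 mm high; origin at the middle.
- hexkey: Bystander: hex key 80 mm long lying on the bench, 6 mm high; origin near the middle.
Not all that is in view belongs to the job. Leave any turquoise look-alike of the block alone.

How it is judged:
By the outcome, as a careful person would: the job done as asked, in the order asked, and still so for the second after the job is handed in, with the robot touching nothing.
It also fails if it takes over 72 s, if anything falls off the work surface, if the arm or the gripper's body presses on something with over 40 N, if the wrist force passes 120 N, or if a joint passes its speed limit or range.

### The arm

A 6-joint arm with a two-finger parallel gripper is mounted at the origin on the work surface. World frame = base frame: x ahead of the robot, y to its left, z up, the work surface at z = 0. Lengths are in m, angles in rad, forces in N, time in s.
With the tool pointing down it reaches from about 0.25 to 0.775 m from the base axis. Payload 4 kg.
Tool frame: the origin (TCP) lies between the finger pads; the fingertips stand 14 mm ahead of it and the grasp point (between the pads) lies 5 mm behind it (bot.nose_length is the distance from the TCP to the fingertips, in m); z points along the fingers, x is the direction in which the jaws open and shut, and the axes are right-handed (so a half turn about z gives the same grasp; the last joint's range is limited). The gripper opens to 85 mm and grips with 20 to 120 N. Pads are 22 mm wide; open, the fingers measure 114 mm over their backs; the gripper's body (76 mm by 85 mm) begins 54 mm behind the grasp point. The pads swing forward as they close: fully open they stand 13 mm farther back than shut.
Start: joints at [1.193, 0.087, 1.371, -0, 1.684, -0.103], TCP at [0.149, 0.529, 0.245] pointing down, gripper open.
Joint ranges: [-3.1, 3.1], [-0.76, 2.03], [0.27, 2.55], [-1.08, 4.22], [0.17, 2.65], [-2.57, 2.57]. Speed limits (rad/s): [2.79, 2.79, 3.14, 3.14, 3.14, 3.14].

### API

Orientations are given as a unit quaternion [w, x, y, z].
In Python, from rig import bot gives the robot as it stands. The module is installed in compiled form; this text tells all that it offers.
- The arm moves only by the tool carry_out, never from a script. Its argument "targets" is a list of rows, each a list of 3 entries, a list of its own where there are three numbers: the shift along the tool's x, y, z in mm, then the turn, a rotation vector about the tool's x, y, z in rad, then the opening, from -1 (shut) to 1 (fully open). A call has exactly 5 rows; each row is the pose to reach, as a shift and turn from the pose commanded when the call began, along the tool's axes at that moment; what a row does not reach only later rows make up. A row lasts 1/8 s, in which the tool goes at most 62.5 mm and 10.7 degrees, less where a joint would pass 70% of its speed; a pose out of reach is approached as far as the arm can. A call with a gripper value outside its range is refused whole. The fingers move at their own pace and stop on an object; the grip force is fixed at half the most. Time passes only in rows, so rows that repeat a pose let the fingers close, or fill a call up. It gives the time, the measured TCP pose, the force and the opening at its end, in the units of the state.
- bot.state(): the state, without advancing time (a new reading comes with each control period).
- bot.camera(name): name is "scene" or "top" or "wrist"; returns a dict with "pixels" (480x640x3 uint8, red, green, blue), "mtx" (3x3 intrinsics, pixels), "extrinsics" (4x4, takes a point from camera to world coordinates). Camera axes: x right, y down, z forward; pixel columns grow to the right and rows downward; lengths in m; the calibration is good to about 2 mm. The wrist camera is an equidistant fisheye: a pixel r from the principal point sees the ray r / f radians off the axis. A picture is of the moment at which its call begins. There is no depth.
- bot.finish_job(): hands the job in, once; it reports no verdict.
The state is a dict: "time": time; "q": joint angles; "dq": joint speeds; "joint_torque": joint torques, N m; "ee_pos": TCP position; "ee_rot": TCP orientation; "wrist_force": force on the tool from outside, world axes, zero at the start; "torque": the same for the moment, N m; "grip_width": opening from 0.0 (shut) to 1.0 (fully open).
Only numpy, scipy, OpenCV 4.12 (cv2) and the standard library are available. Lean on these libraries where they do the work, as an engineer would, in place of code of your own. Each camera call takes 0.05 s, during which the arm holds its last target. There are 200 camera calls.

## Working session

There is one attempt and no reset: what is moved stays moved. The work goes in short steps, Python scripts to look and compute and a tool call to move; the robot and the scene stay as the last step left them, time stands still between calls to the robot, and variables do not carry over. Pictures are saved under pics/ and viewed, about 8 in all and at most 12, crops included, and the job is handed in when it is done.

Besides the shell and the picture viewer there is one more tool, called after "Call:" in YAML: its name, and indented under it one key for each argument. carry_out: Moves the arm, as the interface text tells. Its arguments: {"type":"object","properties":{"targets":{"type":"array"}},"required":["targets"]}

```bash
mkdir -p pics; cat > h.py <<'E'
import numpy as np, cv2
from rig import bot
def shot(n,f):
    c=bot.camera(n); cv2.imwrite('pics/'+f,c['pixels'][:,:,::-1]); np.savez('pics/'+f+'.npz',**{k:c[k] for k in('pixels','mtx','extrinsics')}); return c
def load(f): return np.load('pics/'+f+'.npz')
def ray(c,u,v,fish=False):
    K=c['mtx'];E=c['extrinsics']
    d=np.array([(u-K[0,2])/K[0,0],(v-K[1,2])/K[1,1],1.])
    if fish:
        r=np.hypot(d[0],d[1]); d=np.array([d[0]/r*np.sin(r),d[1]/r*np.sin(r),np.cos(r)]) if r>1e-9 else np.array([0,0,1.])
    return E[:3,3],E[:3,:3]@d
def onz(c,u,v,z,fish=False):
    o,d=ray(c,u,v,fish); return o+d*(z-o[2])/d[2]
def proj(c,p,fish=False):
    E=c['extrinsics'];q=E[:3,:3].T@(np.array(p)-E[:3,3]);K=c['mtx']
    if fish:
        r=np.hypot(q[0],q[1]);t=np.arctan2(r,q[2]);x,y=q[0]/r*t,q[1]/r*t
    else: x,y=q[0]/q[2],q[1]/q[2]
    return K[0,0]*x+K[0,2],K[1,1]*y+K[1,2]
E
python3 - <<'E'
from h import *
a=shot('top','t0.png');b=shot('scene','s0.png');w=shot('wrist','w0.png')
np.set_printoptions(precision=3,suppress=True)
for c in(a,b,w):print(c['mtx'],c['extrinsics'])
s=bot.state();print(s)
E
```

```text
[[558.344   0.    306.346]
 [  0.    558.344 243.608]
 [  0.      0.      1.   ]] [[-0.03  -0.983  0.183  0.359]
 [-1.     0.03  -0.    -0.017]
 [-0.005 -0.183 -0.983  1.147]
 [ 0.     0.     0.     1.   ]]
[[601.122   0.    328.455]
 [  0.    601.122 238.332]
 [  0.      0.      1.   ]] [[ 0.344  0.557 -0.756  1.438]
 [ 0.939 -0.187  0.29  -0.341]
 [ 0.02  -0.809 -0.587  0.747]
 [ 0.     0.     0.     1.   ]]
[[371.648   0.    316.704]
 [  0.    371.648 245.967]
 [  0.      0.      1.   ]] [[ 0.272  0.914  0.301  0.071]
 [ 0.962 -0.258 -0.087  0.55 ]
 [-0.002  0.314 -0.95   0.372]
 [ 0.     0.     0.     1.   ]]
{'time': 0.15, 'q': array([ 1.193,  0.088,  1.372,  0.   ,  1.684, -0.103]), 'dq': array([ 0.001, -0.002, -0.007, -0.002,  0.001, -0.001]), 'joint_torque': array([  0.002, -35.237, -31.368,  -0.   ,   0.008,  -0.   ]), 'ee_pos': array([0.149, 0.529, 0.244]), 'ee_rot': array([ 0.   ,  0.797,  0.604, -0.001]), 'wrist_force': array([ 0.372, -0.217, -0.139]), 'torque': array([ 0.014, -0.04 , -0.08 ]), 'grip_width': 1.0012797003509788}
```

View pics/t0.png

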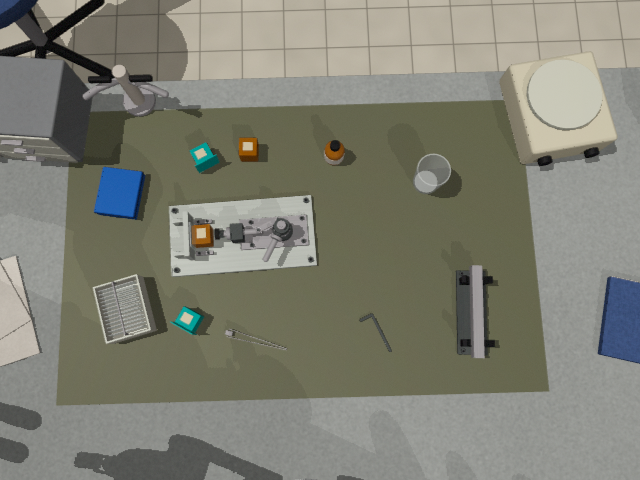

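View pics/s0.png

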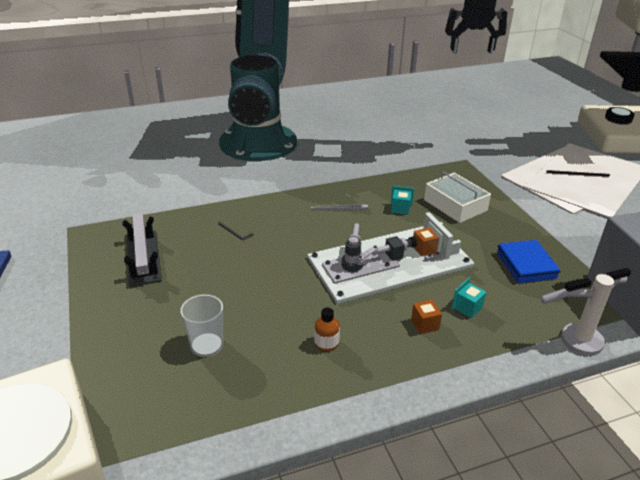

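The top view shows the jig (170–316, 195–276) with block at (203,235) and the handle running from pivot (~282,230) to (~268,260). The bar is in its rest at (477,312), with its long axis along world x. The amber block on the jig is the work; the amber one at (248,149) is the spare, and the turquoise ones at (203,157) and (187,320) are look-alikes. I'll enlarge the jig and rest to measure them.

```bash
python3 - <<'E'
from h import *
c=load('t0.png');p=c['pixels'][:,:,::-1]
A=cv2.resize(p[185:285,160:325],None,fx=4.5,fy=4.5,interpolation=cv2.INTER_CUBIC)[:, :745]
s=load('s0.png')['pixels'][:,:,::-1]
cv2.imwrite('pics/c1.png',A)
B=cv2.resize(p[255:370,440:510],None,fx=5,fy=5,interpolation=cv2.INTER_CUBIC)
C=cv2.resize(s[205:295,100:180],None,fx=5,fy=5,interpolation=cv2.INTER_CUBIC)
h=max(B.shape[0],C.shape[0]);f=lambda I:cv2.copyMakeBorder(I,0,h-I.shape[0],0,0,cv2.BORDER_CONSTANT)
cv2.imwrite('pics/c2.png',np.hstack([f(B),f(C)]))
g=cv2.cvtColor(p,cv2.COLOR_BGR2HSV)
# plate & bar masks: low saturation, bright
m=((g[...,1]<40)&(g[...,2]>120)).astype(np.uint8)
for n,(x0,y0,x1,y1) in dict(jig=(150,180,330,290),bar=(440,255,510,370)).items():
    M=np.zeros_like(m);M[y0:y1,x0:x1]=m[y0:y1,x0:x1]
    cs,_=cv2.findContours(M,0,2);k=max(cs,key=cv2.contourArea);r=cv2.minAreaRect(k)
    z=.012 if n=='jig' else .05
    q=cv2.boxPoints(r);w=np.array([onz(c,*t,z) for t in q]);print(n,r,'\n',w.round(4),w.mean(0).round(4),np.linalg.norm(w-np.roll(w,1,0),axis=1).round(4))
E
```

```text
jig ((240.68638610839844, 235.22853088378906), (70.69647216796875, 146.13014221191406), 85.44623565673828) 
 [[ 0.66    0.2768  0.012 ]
 [ 0.6757 -0.0293  0.012 ]
 [ 0.5258 -0.0362  0.012 ]
 [ 0.5109  0.2628  0.012 ]] [0.5931 0.1185 0.012 ] [0.1498 0.3065 0.1501 0.2993]
bar ((477.59210205078125, 311.49755859375), (93.2571792602539, 10.47005844116211), 88.49256896972656) 
 [[ 0.5102 -0.342   0.05  ]
 [ 0.5102 -0.3627  0.05  ]
 [ 0.3295 -0.3518  0.05  ]
 [ 0.3295 -0.3316  0.05  ]] [ 0.4198 -0.347   0.05  ] [0.181  0.0207 0.181  0.0201]
```

View pics/c1.png

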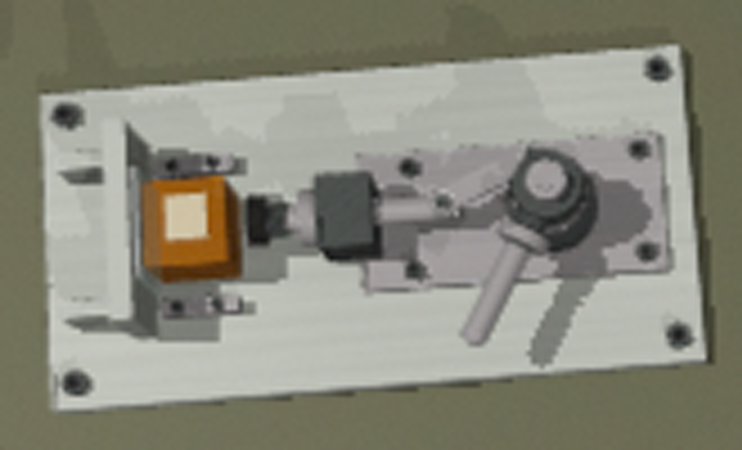

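View pics/c2.png

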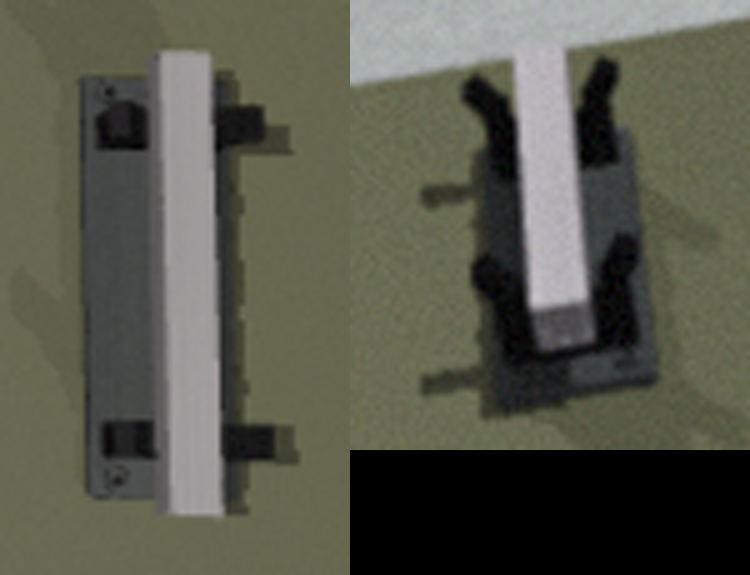

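```bash
cat >> h.py <<'E'
from scipy.spatial.transform import Rotation as R
np.set_printoptions(precision=4,suppress=True)
def quat(q): return R.from_quat([q[1],q[2],q[3],q[0]])
def down(yaw): # tool y along yaw (deg), z down
    a=np.radians(yaw); y=np.array([np.cos(a),np.sin(a),0]); z=np.array([0,0,-1.]); return R.from_matrix(np.stack([np.cross(y,z),y,z],1))
def go(p,yaw):  # shift(mm), rotvec from present pose
    s=bot.state(); r=quat(s['ee_rot']); t=r.inv()*down(yaw)
    return (r.inv().apply(np.array(p)-s['ee_pos'])*1000).round(1), t.as_rotvec().round(4)
def st():
    s=bot.state(); r=quat(s['ee_rot']); y=r.as_matrix()[:,1]
    print('t',round(s['time'],2),'p',s['ee_pos'],'yaw',np.degrees(np.arctan2(y[1],y[0])).round(2),'tilt',np.degrees(np.arccos(-r.as_matrix()[2,2])).round(2),'F',s['wrist_force'].round(1),'M',s['torque'].round(2),'g',round(s['grip_width'],3)); return s
E
python3 - <<'E'
from h import *
c=load('t0.png')
f=lambda x,y:(x/4.5+160-.4,y/4.5+185-.4)
J=np.array([onz(c,*f(*t),.012) for t in[(40,95),(680,45),(707,360),(55,410)]])
print(J,J.mean(0),np.linalg.norm(J-np.roll(J,1,0),axis=1))
yv=(J[0]-J[1]+J[3]-J[2])[:2];yv/=np.linalg.norm(yv);print('jig yaw',np.degrees(np.arctan2(-yv[0],yv[1])))
print('pivot from plate',J.mean(0)[:2]-.085*yv)
for z in(.07,.08):print('hub',onz(c,*f(547,180),z))
a=onz(c,*f(474,336),.062);b=onz(c,*f(522,240),.062);print('tip',a,'coll',b,np.degrees(np.arctan2(*(a-b)[1::-1])),np.linalg.norm(a-b))
print(go([.42,-.347,.16],176.6)); st()
E
```

```text
[[ 0.66    0.2696  0.012 ]
 [ 0.6748 -0.0293  0.012 ]
 [ 0.5259 -0.037   0.012 ]
 [ 0.5119  0.2604  0.012 ]] [0.5932 0.1159 0.012 ] [0.1483 0.2992 0.1491 0.2977]
jig yaw 2.766570655353116
pivot from plate [0.5973 0.031 ]
hub [0.5993 0.0316 0.07  ]
hub [0.5971 0.0312 0.08  ]
tip [0.5323 0.0654 0.062 ] coll [0.5744 0.0435 0.062 ] 152.62178465671442 0.04742733224248109
(array([-769.5,  498.5,   85.6]), array([0.0025, 0.0006, 2.9262]))
t 0.15 p [0.1491 0.529  0.2444] yaw -15.74 tilt 0.1 F [ 0.4 -0.2 -0.1] M [ 0.01 -0.04 -0.08] g 1.001
```

```bash
cat >> h.py <<'E'
def plan(wps,start=None):
    """wps: list of (pos,yaw), 5 per call; prints rows relative to each call's start pose"""
    if start is None: s=bot.state(); P,Q=s['ee_pos'],quat(s['ee_rot'])
    else: P,Q=np.array(start[0]),down(start[1])
    for i in range(0,len(wps),5):
        rows=[]
        for p,y in wps[i:i+5]:
            T=down(y); rows.append([(Q.inv().apply(np.array(p)-P)*1000).round(1).tolist(),(Q.inv()*T).as_rotvec().round(3).tolist()])
        print(*rows,sep='\n');print()
        P,Q=np.array(wps[min(i+4,len(wps)-1)][0]),T
E
python3 - <<'E'
from h import *
a=np.array([.1491,.529,.244]);b=np.array([.42,-.347,.244])
w=[(a+(b-a)*k/20-np.array([0,0,.09*max(0,k-15)/5]),-15.7-167.7*k/20) for k in range(1,21)]
plan(w)
E
```

```text
[[-38.5, 24.9, 0.4], [-0.0, 0.002, 0.146]]
[[-77.0, 49.9, 0.5], [0.0, 0.002, 0.292]]
[[-115.5, 74.8, 0.6], [0.0, 0.002, 0.438]]
[[-153.9, 99.7, 0.6], [0.0, 0.002, 0.585]]
[[-192.4, 124.6, 0.7], [0.0, 0.002, 0.731]]

[[-12.0, 44.2, 0.0], [0.0, 0.0, 0.146]]
[[-24.0, 88.5, 0.0], [0.0, 0.0, 0.293]]
[[-36.0, 132.7, 0.0], [0.0, 0.0, 0.439]]
[[-48.1, 177.0, 0.0], [0.0, 0.0, 0.585]]
[[-60.1, 221.2, 0.0], [0.0, 0.0, 0.732]]

[[20.6, 40.9, 0.0], [0.0, 0.0, 0.146]]
[[41.2, 81.9, 0.0], [0.0, 0.0, 0.293]]
[[61.9, 122.8, 0.0], [0.0, 0.0, 0.439]]
[[82.5, 163.8, 0.0], [0.0, 0.0, 0.585]]
[[103.1, 204.7, 0.0], [0.0, 0.0, 0.732]]

[[42.7, 16.7, 18.0], [0.0, 0.0, 0.146]]
[[85.4, 33.4, 36.0], [0.0, 0.0, 0.293]]
[[128.1, 50.1, 54.0], [0.0, 0.0, 0.439]]
[[170.8, 66.7, 72.0], [0.0, 0.0, 0.585]]
[[213.5, 83.4, 90.0], [-0.0, -0.0, 0.732]]
```

Call:
carry_out:
  targets:
    - [[-38.5, 25, 0], [0, 0, 0.146], 1]
    - [[-77, 50, 0], [0, 0, 0.292], 1]
    - [[-115.5, 75, 0], [0, 0, 0.438], 1]
    - [[-154, 100, 0], [0, 0, 0.585], 1]
    - [[-192.5, 125, 0], [0, 0, 0.731], 1]

```text
time: 0.78
ee_pos: [0.2174, 0.3087, 0.245]
ee_rot: [0.0, 0.961, 0.277, -0.0]
wrist_force: [0.6, -0.5, 0.9]
grip_width: 0.997
```

Call:
carry_out:
  targets:
    - [[-12, 44, 0], [0, 0, 0.146], 1]
    - [[-24, 88.5, 0], [0, 0, 0.293], 1]
    - [[-36, 133, 0], [0, 0, 0.439], 1]
    - [[-48, 177, 0], [0, 0, 0.585], 1]
    - [[-60, 221, 0], [0, 0, 0.732], 1]

```text
time: 1.4
ee_pos: [0.2849, 0.09, 0.2452]
ee_rot: [-0.0, 0.996, -0.086, 0.0]
wrist_force: [0.5, -0.0, -0.8]
grip_width: 1.002
```

Call:
carry_out:
  targets:
    - [[20.5, 41, 0], [0, 0, 0.146], 1]
    - [[41, 82, 0], [0, 0, 0.293], 1]
    - [[62, 123, 0], [0, 0, 0.439], 1]
    - [[82.5, 164, 0], [0, 0, 0.585], 1]
    - [[103, 205, 0], [0, 0, 0.732], 1]

```text
time: 2.02
ee_pos: [0.3525, -0.1294, 0.2451]
ee_rot: [-0.0, 0.899, -0.437, 0.0]
wrist_force: [-0.3, 0.2, 0.5]
grip_width: 1.001
```

Call:
carry_out:
  targets:
    - [[42.5, 16.5, 18], [0, 0, 0.146], 1]
    - [[85, 33.5, 36], [0, 0, 0.293], 1]
    - [[128, 50, 54], [0, 0, 0.439], 1]
    - [[171, 67, 72], [0, 0, 0.585], 1]
    - [[213.5, 83.5, 90], [0, 0, 0.732], 1]

```text
time: 2.65
ee_pos: [0.4201, -0.3483, 0.1542]
ee_rot: [0.0, -0.684, 0.73, 0.0]
wrist_force: [0.6, -0.3, -0.0]
grip_width: 1.001
```

```bash
python3 - <<'E'
from h import *
s=st();print(s['q']);w=shot('wrist','w1.png');s=st()
E
```

```text
t 2.65 p [ 0.4201 -0.3483  0.1542] yaw 176.25 tilt 0.04 F [ 0.6 -0.3 -0. ] M [-0.02 -0.02  0.05] g 1.001
[-0.7963  0.1138  1.5235  0.0003  1.505   0.8398]
t 2.7 p [ 0.42   -0.3525  0.1502] yaw 175.91 tilt 0.19 F [ 2.1 -4.  -1.7] M [-0.15 -0.1  -0.04] g 0.996
```

View pics/w1.png

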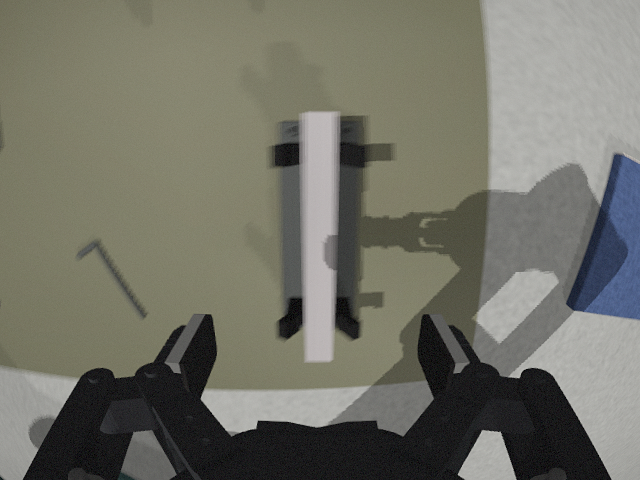

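The wrist view shows the bar running from (320,112) to (318,362), lying across both saddles, with the fingers astride its far end. I'll measure it again once the arm has settled.

```bash
cat >> h.py <<'E'
def barw(c,z,roi=(230,80,420,400),vmin=120):
    p=c['pixels'];g=cv2.cvtColor(p,cv2.COLOR_RGB2HSV);m=((g[...,1]<25)&(g[...,2]>vmin)).astype(np.uint8)
    M=np.zeros_like(m);x0,y0,x1,y1=roi;M[y0:y1,x0:x1]=m[y0:y1,x0:x1]
    k=max(cv2.findContours(M,0,2)[0],key=cv2.contourArea)
    w=np.array([onz(c,*t,z,True)[:2] for t in k[:,0]]).astype(np.float32)
    return k,cv2.minAreaRect(w*1000),w
E
python3 - <<'E'
from h import *
for i in range(6): bot.camera('wrist')
st();c=shot('wrist','w2.png');st()
k,r,w=barw(c,.05);print(cv2.boundingRect(k),r);print(cv2.boxPoints(r))
t=load('t0.png');print(onz(t,*proj(t,[.42,-.347,.05]),.05))
E
```

```text
t 3.0 p [ 0.4201 -0.3462  0.1561] yaw 176.63 tilt 0.06 F [-0.4 -0.4  0.1] M [-0.05 -0.01  0.01] g 1.005
t 3.05 p [ 0.4202 -0.3462  0.1564] yaw 176.64 tilt 0.09 F [ 0.6 -0.1 -0. ] M [ 0.01  0.02 -0.01] g 1.0
(303, 113, 33, 249) ((419.63006591796875, -348.81292724609375), (20.506879806518555, 179.5731658935547), 86.59860229492188)
[[ 329.3933 -353.7212]
 [ 508.6501 -364.3754]
 [ 509.8668 -343.9047]
 [ 330.61   -333.2504]]
[ 0.42  -0.347  0.05 ]
```

Call:
carry_out:
  targets:
    - [[2.5, 0.5, 40], [0, 0, 0], 1]
    - [[2.5, 0.5, 80], [0, 0, 0], 1]
    - [[2.5, 0.5, 110], [0, 0, 0], 1]
    - [[2.5, 0.5, 121], [0, 0, 0], 1]
    - [[2.5, 0.5, 121], [0, 0, 0], 0]

```text
time: 3.68
ee_pos: [0.4195, -0.349, 0.0347]
ee_rot: [0.0, -0.686, 0.728, -0.0]
wrist_force: [0.1, -0.4, 0.7]
grip_width: 0.821
```

Call:
carry_out:
  targets:
    - [[0, 0, 0], [0, 0, 0], -1]
    - [[0, 0, 0], [0, 0, 0], -1]
    - [[0, 0, 0], [0, 0, 0], -1]
    - [[0, 0, 0], [0, 0, 0], -1]
    - [[0, 0, 0], [0, 0, 0], -1]

```text
time: 4.3
ee_pos: [0.4201, -0.35, 0.0357]
ee_rot: [0.0, -0.686, 0.728, -0.001]
wrist_force: [-0.7, 0.8, 5.2]
grip_width: 0.224
```

```bash
python3 - <<'E'
from h import *
st()
E
```

```text
t 4.3 p [ 0.4201 -0.35    0.0357] yaw 176.55 tilt 0.14 F [-0.7  0.8  5.2] M [ 0.12  0.02 -0.01] g 0.224
```

```bash
python3 - <<'E'
from h import *
a=np.array([.42,-.349,.0355]);b=np.array([.426,.121,.13])
w=[(a+[0,0,h],176.6) for h in(.02,.05,.075,.095)]
s=a+[0,0,.095]
w+=[(s+(b-s)*k/11,176.6-24.3*k/11) for k in range(1,12)]
plan(w,(a,176.6))
E
```

```text
[[0.0, 0.0, -20.0], [0.0, 0.0, 0.0]]
[[0.0, 0.0, -50.0], [0.0, 0.0, 0.0]]
[[0.0, 0.0, -75.0], [0.0, 0.0, 0.0]]
[[0.0, 0.0, -95.0], [0.0, 0.0, 0.0]]
[[-42.7, 2.0, -95.0], [0.0, 0.0, 0.039]]

[[-42.6, 3.6, 0.0], [0.0, 0.0, 0.039]]
[[-85.2, 7.3, 0.1], [0.0, 0.0, 0.077]]
[[-127.7, 10.9, 0.1], [0.0, 0.0, 0.116]]
[[-170.3, 14.5, 0.2], [0.0, 0.0, 0.154]]
[[-212.9, 18.2, 0.2], [0.0, 0.0, 0.193]]

[[-41.1, 11.7, 0.0], [0.0, 0.0, 0.039]]
[[-82.2, 23.4, 0.1], [0.0, 0.0, 0.077]]
[[-123.3, 35.2, 0.1], [0.0, 0.0, 0.116]]
[[-164.4, 46.9, 0.2], [0.0, 0.0, 0.154]]
[[-205.5, 58.6, 0.2], [0.0, 0.0, 0.193]]
```

Call:
carry_out:
  targets:
    - [[0, 0, -10], [0, 0, 0], -1]
    - [[0, 0, -30], [0, 0, 0], -1]
    - [[0, 0, -60], [0, 0, 0], -1]
    - [[0, 0, -95], [0, 0, 0], -1]
    - [[-42.5, 2, -95], [0, 0, 0.039], -1]

```text
time: 4.92
ee_pos: [0.4213, -0.3098, 0.133]
ee_rot: [0.0, -0.67, 0.743, -0.004]
wrist_force: [0.5, 0.1, -1.4]
grip_width: 0.22
```

Call:
carry_out:
  targets:
    - [[-42.5, 3.5, 0], [0, 0, 0.039], -1]
    - [[-85, 7.5, 0], [0, 0, 0.077], -1]
    - [[-128, 11, 0], [0, 0, 0.116], -1]
    - [[-170, 14.5, 0], [0, 0, 0.154], -1]
    - [[-213, 18, 0], [0, 0, 0.193], -1]

```text
time: 5.55
ee_pos: [0.4224, -0.0917, 0.1289]
ee_rot: [-0.0, -0.596, 0.803, 0.0]
wrist_force: [0.7, -0.1, -2.9]
grip_width: 0.221
```

Call:
carry_out:
  targets:
    - [[-41, 11.5, 0], [0, 0, 0.039], -1]
    - [[-82, 23.5, 0], [0, 0, 0.077], -1]
    - [[-123, 35, 0], [0, 0, 0.116], -1]
    - [[-164, 47, 0], [0, 0, 0.154], -1]
    - [[-205.5, 58.5, 0], [0, 0, 0.193], -1]

```text
time: 6.18
ee_pos: [0.4256, 0.1217, 0.129]
ee_rot: [-0.0, -0.516, 0.857, 0.0]
wrist_force: [1.2, 0.1, -1.8]
grip_width: 0.224
```

Call:
carry_out:
  targets:
    - [[0, 0, 20], [0, 0, 0], -1]
    - [[0, 0, 40], [0, 0, 0], -1]
    - [[0, 0, 50], [0, 0, 0], -1]
    - [[0, 0, 50], [0, 0, 0], -1]
    - [[0, 0, 50], [0, 0, 0], -1]

```text
time: 6.8
ee_pos: [0.4268, 0.1204, 0.0801]
ee_rot: [0.001, -0.516, 0.856, -0.0]
wrist_force: [0.1, 0.3, -1.7]
grip_width: 0.22
```

```bash
python3 - <<'E'
from h import *
s=st();print(s['q']);w=shot('wrist','w3.png');shot('top','t3.png')
E
```

```text
t 6.8 p [0.4268 0.1204 0.0801] yaw 152.17 tilt 0.08 F [ 0.1  0.3 -1.7] M [ 0.01 -0.04  0.02] g 0.22
[ 0.1469 -0.056   1.8525  0.0001  1.3437  2.2034]
```

View pics/w3.png

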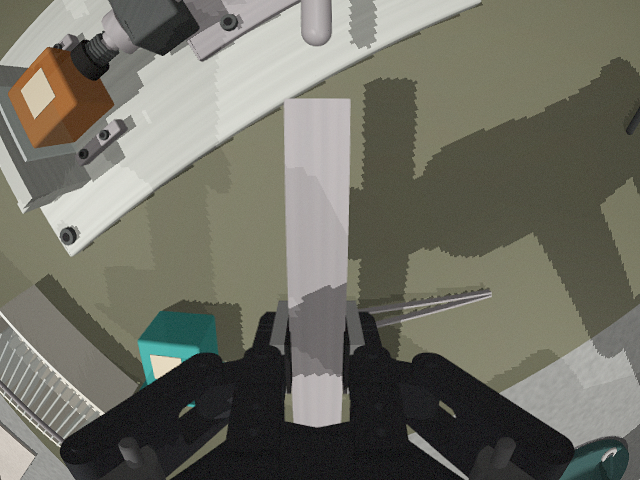

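The wrist view shows the rod's round end at (317,46) and the bar's near end at (285–350,98), almost in line. I'll work out the offset.

```bash
cat >> h.py <<'E'
def seg(c,v,u0,u1,thr=None):
    """edges of the bright thing on row v between u0,u1"""
    g=cv2.GaussianBlur(c['pixels'],(3,3),0).astype(int); sat=g.max(2)-g.min(2); val=g.mean(2)
    return [(u,int(val[v,u]),int(sat[v,u])) for u in range(u0,u1)]
E
python3 - <<'E'
from h import *
c=load('w3.png')
for v in(5,30): print([ (u,a,b) for u,a,b in seg(c,v,294,342,)][::2])
s=bot.state();Q=quat(s['ee_rot']);P=s['ee_pos']
for n,uv,z in[('rod5',(316.5,5),.062),('rod30',(316.8,30),.062),('tipedge',(317,46),.060),('barL',(285,98),.0945),('barR',(350,98),.0945),('bar2',(286.5,200),.0945),('bar3',(348.5,200),.0945)]:
    p=onz(c,*uv,z,True);print(n,p,Q.inv().apply(p-P)*1000)
E
```

```text
[(294, 154, 6), (296, 191, 6), (298, 204, 7), (300, 183, 6), (302, 147, 5), (304, 159, 5), (306, 166, 5), (308, 171, 5), (310, 175, 6), (312, 178, 5), (314, 181, 5), (316, 183, 5), (318, 178, 5), (320, 170, 5), (322, 164, 5), (324, 154, 5), (326, 142, 4), (328, 126, 6), (330, 111, 5), (332, 188, 7), (334, 201, 7), (336, 202, 8), (338, 203, 8), (340, 203, 8)]
[(294, 204, 7), (296, 204, 7), (298, 204, 8), (300, 194, 6), (302, 147, 5), (304, 160, 4), (306, 168, 5), (308, 173, 6), (310, 180, 5), (312, 189, 5), (314, 186, 5), (316, 183, 5), (318, 180, 4), (320, 174, 5), (322, 169, 4), (324, 159, 5), (326, 146, 5), (328, 126, 4), (330, 112, 3), (332, 180, 5), (334, 208, 8), (336, 209, 7), (338, 209, 7), (340, 208, 7)]
rod5 [0.542 0.058 0.062] [   1.5842 -130.8517   18.5029]
rod30 [0.5325 0.0629 0.062 ] [   1.6906 -120.1177   18.4861]
tipedge [0.5269 0.0658 0.06  ] [   1.7635 -113.8927   20.4764]
barL [0.5104 0.0853 0.0945] [ -7.8623 -90.1668 -14.0487]
barR [0.5013 0.0681 0.0945] [ 11.5877 -90.1591 -14.0723]
bar2 [0.4824 0.1    0.0945] [ -7.8131 -58.6041 -14.0976]
bar3 [0.4734 0.0829 0.0945] [ 11.5028 -58.5951 -14.1211]
```

Call:
carry_out:
  targets:
    - [[-0.4, 0, 10], [0, 0, 0], -1]
    - [[-0.4, 0, 22.5], [0, 0, 0], -1]
    - [[-0.4, 0, 22.5], [0, 0, 0], -1]
    - [[-0.4, -10, 22.5], [0, 0, 0], -1]
    - [[-0.4, -20, 22.5], [0, 0, 0], -1]

```text
time: 7.52
ee_pos: [0.4453, 0.1113, 0.0573]
ee_rot: [0.001, -0.517, 0.856, -0.0]
wrist_force: [-0.3, 0.6, -2.1]
grip_width: 0.224
```

```bash
python3 - <<'E'
from h import *
s=st();c=shot('wrist','w4.png');s=st();d=shot('scene','s4.png')
a=cv2.resize(c['pixels'][0:150,240:400,::-1],None,fx=2.5,fy=2.5,interpolation=cv2.INTER_CUBIC)
u,v=map(int,proj(d,[.52,.07,.06]));print(u,v)
b=cv2.resize(d['pixels'][v-38:v+37,u-40:u+40,::-1],None,fx=5,fy=5,interpolation=cv2.INTER_CUBIC)
cv2.imwrite('pics/c4.png',np.hstack([a,b]))
E
```

```text
t 7.53 p [0.4453 0.1113 0.0573] yaw 152.2 tilt 0.08 F [-0.3  0.6 -2.1] M [ 0.04 -0.03 -0.  ] g 0.224
t 7.58 p [0.4466 0.1107 0.0575] yaw 152.16 tilt 0.18 F [ 1.1 -1.  -2. ] M [-0.05 -0.05 -0.01] g 0.227
355 222
```

View pics/c4.png

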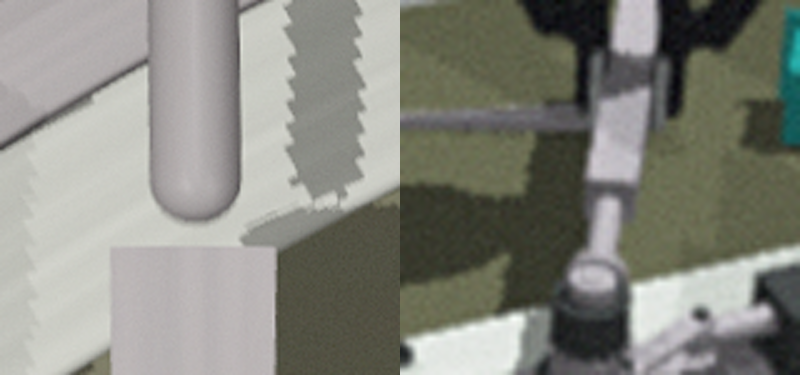

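The wrist crop shows the rod at column 195 and the bar at 193, about 0.3 mm apart with a 4–5 mm gap. The scene crop shows the rod heading into the bore. Pushing on.

Call:
carry_out:
  targets:
    - [[0.3, -7, 0], [0, 0, 0], -1]
    - [[0.3, -14, 0], [0, 0, 0], -1]
    - [[0.3, -21, 0], [0, 0, 0], -1]
    - [[0.3, -28, 0], [0, 0, 0], -1]
    - [[0.3, -32, 0], [0, 0, 0], -1]

```text
time: 8.25
ee_pos: [0.4728, 0.0961, 0.0568]
ee_rot: [0.0, -0.516, 0.856, 0.0]
wrist_force: [1.0, -0.0, -2.0]
grip_width: 0.22
```

```bash
python3 - <<'E'
from h import *
s=st();c=shot('wrist','w5.png')
E
```

```text
t 8.25 p [0.4728 0.0961 0.0568] yaw 152.19 tilt 0.0 F [ 1. -0. -2.] M [ 0.    0.03 -0.03] g 0.22
```

Call:
carry_out:
  targets:
    - [[0, -6, 0], [0, 0, 0], -1]
    - [[0, -11, 0], [0, 0, 0], -1]
    - [[0, -15, 0], [0, 0, 0], -1]
    - [[0, -18, 0], [0, 0, 0], -1]
    - [[0, -19, 0], [0, 0, 0], -1]

```text
time: 8.93
ee_pos: [0.4892, 0.0874, 0.0568]
ee_rot: [-0.0, -0.516, 0.856, 0.0]
wrist_force: [-0.5, -0.2, -2.1]
grip_width: 0.223
```

Call:
carry_out:
  targets:
    - [[0, -0.5, 0], [0, 0, 0], -1]
    - [[0, -1, 0], [0, 0, 0], -1]
    - [[0, -1.5, 0], [0, 0, 0], -1]
    - [[0, -1.5, 0], [0, 0, 0], -1]
    - [[0, -1.5, 0], [0, 0, 0], -1]

```text
time: 9.55
ee_pos: [0.4904, 0.0868, 0.0568]
ee_rot: [0.0, -0.517, 0.856, 0.0]
wrist_force: [0.3, -0.4, -1.3]
grip_width: 0.223
```

```bash
python3 - <<'E'
from h import *
s=st();c=shot('wrist','w6.png')
cv2.imwrite('pics/c6.png',cv2.resize(c['pixels'][0:200,220:420,::-1],None,fx=2.5,fy=2.5))
E
```

```text
t 9.55 p [0.4904 0.0868 0.0568] yaw 152.2 tilt 0.01 F [ 0.3 -0.4 -1.3] M [-0.03  0.01 -0.  ] g 0.223
```

View pics/c6.png

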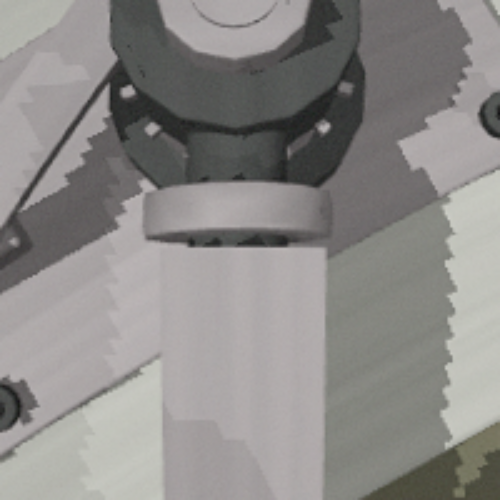

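The crop shows the bar end (row 247) within 1–2 mm of the collar (row ~240). I'll close the gap until it touches.

Call:
carry_out:
  targets:
    - [[0, -0.5, 0], [0, 0, 0], -1]
    - [[0, -1, 0], [0, 0, 0], -1]
    - [[0, -1.5, 0], [0, 0, 0], -1]
    - [[0, -2, 0], [0, 0, 0], -1]
    - [[0, -2, 0], [0, 0, 0], -1]

```text
time: 10.22
ee_pos: [0.492, 0.086, 0.0568]
ee_rot: [-0.0, -0.517, 0.856, 0.0]
wrist_force: [-2.1, 1.0, -0.8]
grip_width: 0.222
```

```bash
cat >> h.py <<'E'
PIV=np.array([.5964,.0310]); Z=.0568
def arc(th,r=.1182,piv=PIV,lead=0):
    a=np.radians(th); return (np.r_[piv+r*np.array([np.cos(a),np.sin(a)]),Z],th+lead)
E
python3 - <<'E'
from h import *
plan([arc(152.2+3.2*k) for k in range(1,11)],([.492,.086,.0568],152.2))
E
```

```text
[[6.6, 0.0, 0.0], [0.0, 0.0, -0.056]]
[[13.1, -0.5, 0.0], [0.0, 0.0, -0.112]]
[[19.7, -1.5, 0.0], [0.0, 0.0, -0.168]]
[[26.1, -2.7, 0.0], [0.0, 0.0, -0.223]]
[[32.5, -4.4, 0.0], [0.0, 0.0, -0.279]]

[[6.6, -0.2, 0.0], [0.0, 0.0, -0.056]]
[[13.2, -0.7, 0.0], [0.0, 0.0, -0.112]]
[[19.7, -1.7, 0.0], [0.0, 0.0, -0.168]]
[[26.2, -2.9, 0.0], [-0.0, 0.0, -0.223]]
[[32.6, -4.6, 0.0], [-0.0, 0.0, -0.279]]
```

Call:
carry_out:
  targets:
    - [[6.6, 0, 0], [0, 0, -0.056], -1]
    - [[13.1, -0.5, 0], [0, 0, -0.112], -1]
    - [[19.7, -1.5, 0], [0, 0, -0.168], -1]
    - [[26.1, -2.7, 0], [0, 0, -0.223], -1]
    - [[32.5, -4.4, 0], [0, 0, -0.279], -1]

```text
time: 10.85
ee_pos: [0.481, 0.0551, 0.0568]
ee_rot: [0.0, -0.631, 0.775, 0.0]
wrist_force: [0.2, 0.8, -2.5]
grip_width: 0.224
```

```bash
cat >> h.py <<'E'
def feel():
    s=st();y=quat(s['ee_rot']).as_matrix()[:,1];e=np.array([-y[1],y[0],0])
    v=s['ee_pos'][:2]-PIV
    print('r',np.hypot(*v)*1000,'ang',np.degrees(np.arctan2(v[1],v[0]))%360,'Frad',s['wrist_force']@y,'Ftan',s['wrist_force']@e,'Mz',s['torque'][2])
E
python3 -c "
from h import *
feel()"
```

```text
t 10.85 p [0.481  0.0551 0.0568] yaw 168.3 tilt 0.04 F [ 0.2  0.8 -2.5] M [ 0.15 -0.03  0.06] g 0.224
r 117.8672071157558 ang 168.1905829810726 Frad -0.03849462411102736 Ftan -0.8346954758100268 Mz 0.056868604901912756
```

Call:
carry_out:
  targets:
    - [[6.6, -0.2, 0], [0, 0, -0.056], -1]
    - [[13.2, -0.7, 0], [0, 0, -0.112], -1]
    - [[19.7, -1.7, 0], [0, 0, -0.168], -1]
    - [[26.2, -2.9, 0], [0, 0, -0.223], -1]
    - [[32.6, -4.6, 0], [0, 0, -0.279], -1]

```text
time: 11.48
ee_pos: [0.4789, 0.0241, 0.0568]
ee_rot: [-0.002, 0.733, -0.68, -0.001]
wrist_force: [0.9, 7.6, -1.9]
grip_width: 0.225
```

```bash
python3 -c "
from h import *
feel()
plan([arc(184.2+1.0*k) for k in range(1,6)],arc(184.2))
plan([arc(184.2+0.6*k) for k in range(1,6)],arc(184.2))"
```

```text
t 11.47 p [0.4789 0.0241 0.0568] yaw -175.7 tilt 0.28 F [ 0.9  7.6 -1.9] M [ 1.17 -0.02  0.18] g 0.225
r 117.69910228287114 ang 183.36550061391435 Frad -1.425072706770067 Ftan -7.477532958054866 Mz 0.1838436107724272
[[2.1, -0.0, 0.0], [0.0, 0.0, -0.017]]
[[4.1, -0.1, 0.0], [0.0, 0.0, -0.035]]
[[6.2, -0.2, 0.0], [0.0, 0.0, -0.052]]
[[8.2, -0.3, 0.0], [0.0, 0.0, -0.07]]
[[10.3, -0.4, 0.0], [0.0, 0.0, -0.087]]

[[1.2, -0.0, 0.0], [0.0, 0.0, -0.01]]
[[2.5, -0.0, 0.0], [0.0, 0.0, -0.021]]
[[3.7, -0.1, 0.0], [0.0, 0.0, -0.031]]
[[4.9, -0.1, 0.0], [0.0, 0.0, -0.042]]
[[6.2, -0.2, 0.0], [0.0, 0.0, -0.052]]
```

Call:
carry_out:
  targets:
    - [[2.1, 0, 0], [0, 0, -0.017], -1]
    - [[4.1, -0.1, 0], [0, 0, -0.035], -1]
    - [[6.2, -0.2, 0], [0, 0, -0.052], -1]
    - [[8.2, -0.3, 0], [0, 0, -0.07], -1]
    - [[10.3, -0.4, 0], [0, 0, -0.087], -1]

```text
time: 12.1
ee_pos: [0.4797, 0.0154, 0.0567]
ee_rot: [-0.003, 0.762, -0.648, -0.003]
wrist_force: [-0.1, 10.0, -1.7]
grip_width: 0.222
```

```bash
python3 -c "
from h import *
feel()"
```

```text
t 12.1 p [0.4797 0.0154 0.0567] yaw -170.75 tilt 0.43 F [-0.1 10.  -1.7] M [1.66 0.06 0.18] g 0.222
r 117.74602559353103 ang 187.5922547821694 Frad -1.5139891986953917 Ftan -9.852974244786871 Mz 0.18088013709195933
```

Call:
carry_out:
  targets:
    - [[1.6, 0, 0], [0, 0, -0.014], -1]
    - [[3.3, 0, 0], [0, 0, -0.028], -1]
    - [[4.9, 0, 0], [0, 0, -0.042], -1]
    - [[6.6, -0.1, 0], [0, 0, -0.056], -1]
    - [[8.2, -0.2, 0], [0, 0, -0.07], -1]

```text
time: 12.72
ee_pos: [0.481, 0.0078, 0.0566]
ee_rot: [-0.003, 0.784, -0.621, -0.003]
wrist_force: [-0.4, 10.8, -1.0]
grip_width: 0.231
```

```bash
python3 -c "
from h import *
feel()"
```

```text
t 12.72 p [0.481  0.0078 0.0566] yaw -166.77 tilt 0.48 F [-0.4 10.8 -1. ] M [ 1.71  0.09 -0.  ] g 0.231
r 117.7193763118897 ang 191.37785270149496 Frad -2.103507515538847 Ftan -10.621974486921166 Mz -0.003560199743762031
```

Call:
carry_out:
  targets:
    - [[1.6, 0, 0], [0, 0, -0.014], -1]
    - [[3.3, 0, 0], [0, 0, -0.028], -1]
    - [[4.9, 0, 0], [0, 0, -0.042], -1]
    - [[6.6, -0.1, 0], [0, 0, -0.056], -1]
    - [[8.2, -0.2, 0], [0, 0, -0.07], -1]

```text
time: 13.35
ee_pos: [0.4828, 0.0001, 0.0565]
ee_rot: [-0.003, 0.805, -0.593, -0.003]
wrist_force: [-0.8, 11.6, -1.4]
grip_width: 0.223
```

```bash
python3 -c "
from h import *
feel()"
```

```text
t 13.35 p [0.4828 0.0001 0.0565] yaw -162.78 tilt 0.52 F [-0.8 11.6 -1.4] M [ 1.84  0.18 -0.07] g 0.223
r 117.69207709445217 ang 195.22266013560284 Frad -2.636828821429961 Ftan -11.326574403536224 Mz -0.07157065132158218
```

Call:
carry_out:
  targets:
    - [[1.6, 0.1, 0], [0, 0, -0.014], -1]
    - [[3.3, 0.2, 0], [0, 0, -0.028], -1]
    - [[4.9, 0.2, 0], [0, 0, -0.042], -1]
    - [[6.6, 0.2, 0], [0, 0, -0.056], -1]
    - [[8.2, 0.1, 0], [0, 0, -0.07], -1]

```text
time: 13.98
ee_pos: [0.4852, -0.0076, 0.0565]
ee_rot: [-0.003, 0.825, -0.565, -0.003]
wrist_force: [-1.1, 11.3, -0.6]
grip_width: 0.221
```

```bash
python3 -c "
from h import *
feel()"
```

```text
t 13.97 p [ 0.4852 -0.0076  0.0565] yaw -158.78 tilt 0.53 F [-1.1 11.3 -0.6] M [ 1.91  0.17 -0.14] g 0.221
r 117.7202883029086 ang 199.15447552863418 Frad -3.1137096839022322 Ftan -10.932857014655873 Mz -0.14208764950258648
```

Call:
carry_out:
  targets:
    - [[1.6, 0.1, 0], [0, 0, -0.014], -1]
    - [[3.3, 0.2, 0], [0, 0, -0.028], -1]
    - [[4.9, 0.3, 0], [0, 0, -0.042], -1]
    - [[6.6, 0.2, 0], [0, 0, -0.056], -1]
    - [[8.2, 0.2, 0], [0, 0, -0.07], -1]

```text
time: 14.6
ee_pos: [0.488, -0.0153, 0.0563]
ee_rot: [-0.004, 0.844, -0.536, -0.003]
wrist_force: [-0.1, 12.5, -1.9]
grip_width: 0.224
```

```bash
python3 -c "
from h import *
feel()"
```

```text
t 14.6 p [ 0.488  -0.0153  0.0563] yaw -154.78 tilt 0.54 F [-0.1 12.5 -1.9] M [ 1.92  0.03 -0.16] g 0.224
r 117.8411461189313 ang 203.13000081566568 Frad -5.2555785830587265 Ftan -11.331040844820041 Mz -0.15945117656024213
```

Call:
carry_out:
  targets:
    - [[1.6, -0.2, 0], [0, 0, -0.014], -1]
    - [[3.3, -0.4, 0], [0, 0, -0.028], -1]
    - [[4.9, -0.7, 0], [0, 0, -0.042], -1]
    - [[6.6, -1.0, 0], [0, 0, -0.056], -1]
    - [[8.2, -1.2, 0], [0, 0, -0.07], -1]

```text
time: 15.22
ee_pos: [0.4916, -0.0228, 0.0562]
ee_rot: [-0.002, 0.863, -0.506, -0.004]
wrist_force: [-4.1, 10.1, 1.0]
grip_width: 0.223
```

```bash
python3 -c "
from h import *
feel()"
```

```text
t 15.22 p [ 0.4916 -0.0228  0.0562] yaw -150.76 tilt 0.51 F [-4.1 10.1  1. ] M [ 1.6   0.51 -0.12] g 0.223
r 117.82616363124995 ang 207.19360745648254 Frad -1.3794127799995557 Ftan -10.786985744762234 Mz -0.12329360195748365
```

Call:
carry_out:
  targets:
    - [[1.6, -0.1, 0], [0, 0, -0.014], -1]
    - [[3.3, -0.2, 0], [0, 0, -0.028], -1]
    - [[4.9, -0.3, 0], [0, 0, -0.042], -1]
    - [[6.6, -0.4, 0], [0, 0, -0.056], -1]
    - [[8.2, -0.5, 0], [0, 0, -0.07], -1]

```text
time: 15.85
ee_pos: [0.4957, -0.0303, 0.0562]
ee_rot: [-0.002, 0.88, -0.475, -0.004]
wrist_force: [-4.7, 7.5, 1.0]
grip_width: 0.221
```

```bash
python3 -c "
from h import *
feel()"
```

```text
t 15.85 p [ 0.4957 -0.0303  0.0562] yaw -146.74 tilt 0.48 F [-4.7  7.5  1. ] M [ 1.33  0.57 -0.08] g 0.221
r 117.88752650011673 ang 211.30970827484458 Frad -0.2184376755498866 Ftan -8.817345124723118 Mz -0.08335917971996896
```

Call:
carry_out:
  targets:
    - [[1.6, 0, 0], [0, 0, -0.014], -1]
    - [[3.3, -0.1, 0], [0, 0, -0.028], -1]
    - [[4.9, -0.2, 0], [0, 0, -0.042], -1]
    - [[6.6, -0.3, 0], [0, 0, -0.056], -1]
    - [[8.2, -0.4, 0], [0, 0, -0.07], -1]

```text
time: 16.48
ee_pos: [0.5004, -0.0375, 0.0562]
ee_rot: [-0.001, 0.896, -0.444, -0.003]
wrist_force: [-4.8, 5.2, 0.5]
grip_width: 0.224
```

```bash
python3 -c "
from h import *
feel()"
```

```text
t 16.48 p [ 0.5004 -0.0375  0.0562] yaw -142.71 tilt 0.42 F [-4.8  5.2  0.5] M [1.12 0.66 0.11] g 0.224
r 117.96672552810384 ang 215.52423706949867 Frad 0.6576590583874405 Ftan -7.091933475814582 Mz 0.11306498548972385
```

Call:
carry_out:
  targets:
    - [[1.2, 0, 0], [0, 0, -0.01], -1]
    - [[2.5, 0, 0], [0, 0, -0.021], -1]
    - [[3.7, -0.1, 0], [0, 0, -0.031], -1]
    - [[4.9, -0.1, 0], [0, 0, -0.042], -1]
    - [[6.2, -0.2, 0], [0, 0, -0.052], -1]

```text
time: 17.1
ee_pos: [0.5044, -0.0429, 0.0562]
ee_rot: [-0.001, 0.907, -0.42, -0.003]
wrist_force: [-5.9, 4.9, 0.7]
grip_width: 0.223
```

```bash
python3 -c "
from h import *
feel()"
```

```text
t 17.1 p [ 0.5044 -0.0429  0.0562] yaw -139.72 tilt 0.36 F [-5.9  4.9  0.7] M [0.89 0.63 0.15] g 0.223
r 118.03982820297735 ang 218.78502237138187 Frad 1.375981963095951 Ftan -7.562450116807775 Mz 0.14594838331314042
```

Call:
carry_out:
  targets:
    - [[1.2, 0, 0], [0, 0, -0.01], -1]
    - [[2.5, 0.1, 0], [0, 0, -0.021], -1]
    - [[3.7, 0.1, 0], [0, 0, -0.031], -1]
    - [[4.9, 0.1, 0], [0, 0, -0.042], -1]
    - [[6.2, 0, 0], [0, 0, -0.052], -1]

```text
time: 17.73
ee_pos: [0.5093, -0.049, 0.0563]
ee_rot: [0.0, 0.918, -0.397, -0.001]
wrist_force: [-3.9, 1.2, -1.6]
grip_width: 0.224
```

```bash
python3 -c "
from h import *
feel()"
```

```text
t 17.73 p [ 0.5093 -0.049   0.0563] yaw -136.74 tilt 0.16 F [-3.9  1.2 -1.6] M [0.29 0.47 0.18] g 0.224
r 118.23927089316454 ang 222.5813226687295 Frad 1.9724834770450372 Ftan -3.536980564263395 Mz 0.18437667388723902
```

Call:
carry_out:
  targets:
    - [[0.8, 0, 0], [0, 0, -0.007], -1]
    - [[1.6, 0.1, 0], [0, 0, -0.014], -1]
    - [[2.5, 0.2, 0], [0, 0, -0.021], -1]
    - [[3.3, 0.2, 0], [0, 0, -0.028], -1]
    - [[3.3, 0.2, 0], [0, 0, -0.028], -1]

```text
time: 18.35
ee_pos: [0.513, -0.0525, 0.0571]
ee_rot: [-0.0, 0.923, -0.384, 0.001]
wrist_force: [1.1, -1.1, -0.0]
grip_width: 0.224
```

```bash
python3 -c "
from h import *
feel()"
```

```text
t 18.35 p [ 0.513  -0.0525  0.0571] yaw -135.22 tilt 0.08 F [ 1.1 -1.1 -0. ] M [-0.23 -0.16 -0.1 ] g 0.224
r 118.01698032394252 ang 225.0310258227325 Frad -0.004530480391986243 Ftan 1.6032298741617912 Mz -0.10244632923280612
```

Call:
carry_out:
  targets:
    - [[0.5, 0, 0], [0, 0, -0.004], -1]
    - [[1.0, 0, 0], [0, 0, -0.009], -1]
    - [[1.5, 0, 0], [0, 0, -0.013], -1]
    - [[2.1, 0, 0], [0, 0, -0.017], -1]
    - [[2.1, 0, 0], [0, 0, -0.017], -1]

```text
time: 18.98
ee_pos: [0.5136, -0.0534, 0.0565]
ee_rot: [-0.0, 0.926, -0.376, -0.001]
wrist_force: [-0.0, 0.6, -2.3]
grip_width: 0.224
```

```bash
python3 -c "
from h import *
feel()"
```

```text
t 18.98 p [ 0.5136 -0.0534  0.0565] yaw -134.22 tilt 0.06 F [-0.   0.6 -2.3] M [ 0.04  0.02 -0.01] g 0.224
r 118.23244745023146 ang 225.5466970858475 Frad -0.3997829511795174 Ftan -0.4245249202642442 Mz -0.012619842887756083
```

Call:
carry_out:
  targets:
    - [[0.5, 0, 0], [0, 0, -0.004], -1]
    - [[1.0, 0, 0], [0, 0, -0.009], -1]
    - [[1.5, 0, 0], [0, 0, -0.013], -1]
    - [[2.1, 0, 0], [0, 0, -0.017], -1]
    - [[2.1, 0, 0], [0, 0, -0.017], -1]

```text
time: 19.6
ee_pos: [0.5155, -0.0551, 0.0568]
ee_rot: [-0.0, 0.93, -0.369, 0.0]
wrist_force: [-0.2, -0.1, -2.4]
grip_width: 0.227
```

```bash
python3 -c "
from h import *
feel()"
```

```text
t 19.6 p [ 0.5155 -0.0551  0.0568] yaw -133.26 tilt 0.01 F [-0.2 -0.1 -2.4] M [-0.   -0.    0.01] g 0.227
r 118.17354738341383 ang 226.80020895603275 Frad 0.17759041363283704 Ftan -0.10887087627519204 Mz 0.013945144276263009
```

Call:
carry_out:
  targets:
    - [[0.5, 0, 0], [0, 0, -0.004], -1]
    - [[1.0, 0, 0], [0, 0, -0.009], -1]
    - [[1.5, 0, 0], [0, 0, -0.013], -1]
    - [[2.1, 0, 0], [0, 0, -0.017], -1]
    - [[2.1, 0, 0], [0, 0, -0.017], -1]

```text
time: 20.23
ee_pos: [0.517, -0.0565, 0.0568]
ee_rot: [-0.0, 0.933, -0.361, -0.0]
wrist_force: [-0.2, -0.4, -1.9]
grip_width: 0.219
```

```bash
python3 -c "
from h import *
feel()"
```

```text
t 20.23 p [ 0.517  -0.0565  0.0568] yaw -132.28 tilt 0.01 F [-0.2 -0.4 -1.9] M [0.02 0.02 0.02] g 0.219
r 118.1915336437412 ang 227.78142278289266 Frad 0.4128717537321339 Ftan 0.08357567018199215 Mz 0.018282877479391016
```

Call:
carry_out:
  targets:
    - [[0.5, 0, 0], [0, 0, -0.004], -1]
    - [[1.0, 0, 0], [0, 0, -0.009], -1]
    - [[1.5, 0, 0], [0, 0, -0.013], -1]
    - [[2.1, 0, 0], [0, 0, -0.017], -1]
    - [[2.1, 0, 0], [0, 0, -0.017], -1]

```text
time: 20.85
ee_pos: [0.518, -0.0574, 0.0566]
ee_rot: [-0.0, 0.936, -0.353, -0.001]
wrist_force: [-2.5, 4.4, -1.2]
grip_width: 0.221
```

```bash
python3 -c "
from h import *
feel()"
```

```text
t 20.85 p [ 0.518  -0.0574  0.0566] yaw -131.28 tilt 0.11 F [-2.5  4.4 -1.2] M [0.66 0.45 0.2 ] g 0.221
r 118.1220681035994 ang 228.41683717044006 Frad -1.6895248508550607 Ftan -4.752866855615547 Mz 0.1994084627977256
```

Call:
carry_out:
  targets:
    - [[0.3, 0, 0], [0, 0, -0.002], -1]
    - [[0.6, 0, 0], [0, 0, -0.004], -1]
    - [[0.9, 0, 0], [0, 0, -0.006], -1]
    - [[1.2, 0, 0], [0, 0, -0.008], -1]
    - [[1.2, 0, 0], [0, 0, -0.008], -1]

```text
time: 21.48
ee_pos: [0.5184, -0.0577, 0.0565]
ee_rot: [-0.001, 0.937, -0.349, -0.002]
wrist_force: [-5.2, 5.0, -0.6]
grip_width: 0.226
```

```bash
python3 -c "
from h import *
feel()"
```

```text
t 21.48 p [ 0.5184 -0.0577  0.0565] yaw -130.82 tilt 0.19 F [-5.2  5.  -0.6] M [0.91 0.64 0.26] g 0.226
r 118.12223487629971 ang 228.6844752422168 Frad -0.3865583018852956 Ftan -7.247812995362295 Mz 0.25751376530110576
```

Call:
carry_out:
  targets:
    - [[-1.3, 0, 0], [0, 0, 0.011], -1]
    - [[-2.6, 0, 0], [0, 0, 0.022], -1]
    - [[-3.9, 0, 0], [0, 0, 0.034], -1]
    - [[-5.2, 0, 0], [0, 0, 0.045], -1]
    - [[-5.2, 0, 0], [0, 0, 0.045], -1]

```text
time: 22.1
ee_pos: [0.5159, -0.0559, 0.057]
ee_rot: [0.0, 0.929, -0.37, 0.001]
wrist_force: [1.3, 0.9, -2.4]
grip_width: 0.224
```

```bash
python3 - <<'E'
from h import *
feel();c=shot('wrist','w7.png')
cv2.imwrite('pics/c7.png',cv2.resize(c['pixels'][0:300,160:480,::-1],None,fx=2,fy=2))
E
```

```text
t 22.1 p [ 0.5159 -0.0559  0.057 ] yaw -133.46 tilt 0.09 F [ 1.3  0.9 -2.4] M [0.02 0.1  0.03] g 0.224
r 118.47704960348794 ang 227.20869526202864 Frad -1.5848251547342944 Ftan 0.3108751437255676 Mz 0.03264354406687532
```

View pics/c7.png

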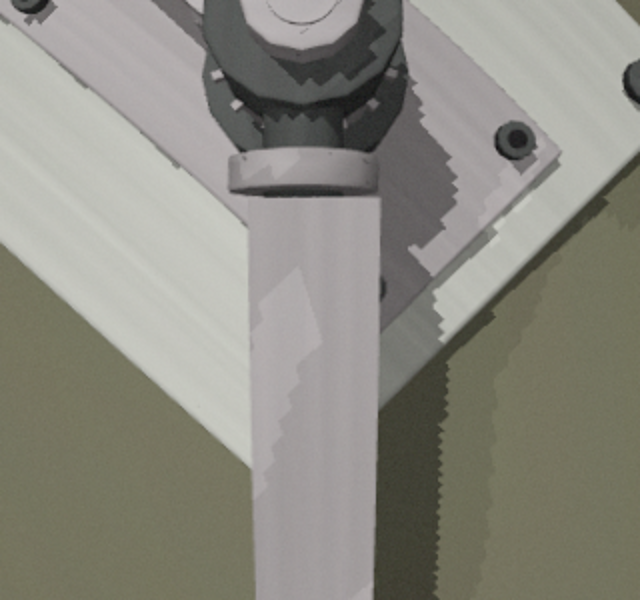

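The crop shows the handle staying put with the bar still against the collar, about 1 mm off toward the stop side and unloaded. Pulling off along the rod.

Call:
carry_out:
  targets:
    - [[-0.5, 3, 0], [0, 0, 0], -1]
    - [[-0.5, 8, 0], [0, 0, 0], -1]
    - [[-0.5, 14, 0], [0, 0, 0], -1]
    - [[-0.5, 20, 0], [0, 0, 0], -1]
    - [[-0.5, 20, 0], [0, 0, 0], -1]

```text
time: 22.78
ee_pos: [0.501, -0.07, 0.0568]
ee_rot: [-0.0, 0.929, -0.37, -0.0]
wrist_force: [0.2, -0.4, -1.9]
grip_width: 0.224
```

```bash
python3 -c "
from h import *
feel()"
```

```text
t 22.77 p [ 0.501  -0.07    0.0568] yaw -133.48 tilt 0.01 F [ 0.2 -0.4 -1.9] M [ 0.02 -0.02 -0.  ] g 0.224
r 138.88611860187694 ang 226.62646470508795 Frad 0.15844223370908062 Ftan 0.3641564057885402 Mz -0.0015566160883778396
```

Free of force; pull clear.

Call:
carry_out:
  targets:
    - [[0, 10, 0], [0, 0, 0], -1]
    - [[0, 20, 0], [0, 0, 0], -1]
    - [[0, 30, 0], [0, 0, 0], -1]
    - [[0, 40, 0], [0, 0, 0], -1]
    - [[0, 55, 0], [0, 0, 0], -1]

```text
time: 23.4
ee_pos: [0.4631, -0.1101, 0.0568]
ee_rot: [-0.0, 0.929, -0.37, 0.0]
wrist_force: [-0.1, -0.3, -2.8]
grip_width: 0.225
```

Call:
carry_out:
  targets:
    - [[0, 0, -20], [0, 0, 0], -1]
    - [[0, 0, -45], [0, 0, 0], -1]
    - [[0, 0, -73], [0, 0, 0], -1]
    - [[0, 0, -73], [0, 0, 0], -1]
    - [[0, 0, -73], [0, 0, 0], -1]

```text
time: 24.02
ee_pos: [0.4628, -0.1095, 0.1287]
ee_rot: [-0.0, 0.929, -0.37, -0.001]
wrist_force: [-0.1, -0.1, -2.4]
grip_width: 0.223
```

```bash
python3 - <<'E'
from h import *
s=st();c=shot('top','t8.png');w=shot('wrist','w8.png')
A=cv2.resize(c['pixels'][185:285,160:330,::-1],None,fx=4,fy=4,interpolation=cv2.INTER_CUBIC)
cv2.imwrite('pics/c8.png',A)
a=np.array(s['ee_pos']);b=np.array([.42,-.349,.13])
plan([(a+(b-a)*k/8,226.55-49.95*k/8) for k in range(1,9)]+[(b,176.6)]*2)
E
```

```text
t 24.02 p [ 0.4628 -0.1095  0.1287] yaw -133.45 tilt 0.09 F [-0.1 -0.1 -2.4] M [-0.04  0.04 -0.02] g 0.223
[[17.1, 25.4, -0.9], [0.001, 0.003, 0.109]]
[[33.8, 50.8, -1.1], [0.002, 0.003, 0.218]]
[[50.5, 76.2, -1.3], [0.002, 0.003, 0.327]]
[[67.2, 101.6, -1.4], [0.002, 0.003, 0.436]]
[[83.9, 127.0, -1.6], [0.002, 0.003, 0.545]]

[[27.5, 13.1, -0.2], [0.0, 0.0, 0.109]]
[[54.9, 26.1, -0.3], [0.0, 0.0, 0.218]]
[[82.4, 39.2, -0.5], [-0.0, -0.0, 0.327]]
[[82.4, 39.2, -0.5], [-0.0, -0.0, 0.327]]
[[82.4, 39.2, -0.5], [-0.0, -0.0, 0.327]]
```

View pics/c8.png

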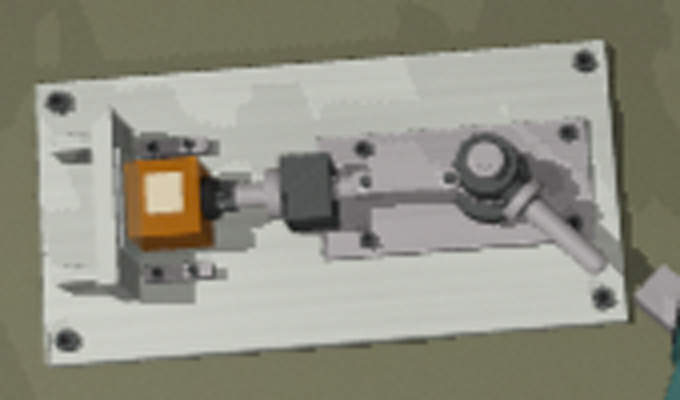

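The top crop shows the handle locked over at its new angle, the link straight and the foot against the block. Returning the bar.

Call:
carry_out:
  targets:
    - [[17, 25.5, 0], [0, 0, 0.109], -1]
    - [[34, 51, 0], [0, 0, 0.218], -1]
    - [[50.5, 76, 0], [0, 0, 0.327], -1]
    - [[67, 101.5, 0], [0, 0, 0.436], -1]
    - [[84, 127, 0], [0, 0, 0.545], -1]

```text
time: 24.75
ee_pos: [0.4364, -0.2599, 0.1281]
ee_rot: [-0.0, 0.794, -0.608, -0.001]
wrist_force: [0.5, 0.4, -2.8]
grip_width: 0.224
```

Call:
carry_out:
  targets:
    - [[27.5, 13, 0], [0, 0, 0.109], -1]
    - [[55, 26, 0], [0, 0, 0.218], -1]
    - [[82.5, 39, 0], [0, 0, 0.327], -1]
    - [[82.5, 39, 0], [0, 0, 0.327], -1]
    - [[82.5, 39, 0], [0, 0, 0.327], -1]

```text
time: 25.38
ee_pos: [0.4211, -0.3485, 0.1284]
ee_rot: [0.0, -0.686, 0.728, 0.001]
wrist_force: [0.2, 0.1, -2.6]
grip_width: 0.224
```

```bash
python3 - <<'E'
from h import *
s=st();print(go([.420,-.3495,.07],176.6));c=shot('wrist','w9.png')
E
```

```text
t 25.38 p [ 0.4211 -0.3485  0.1284] yaw 176.64 tilt 0.17 F [ 0.2  0.1 -2.6] M [0.01 0.03 0.02] g 0.224
(array([ 1.2,  0.9, 58.4]), array([0.0017, 0.0024, 0.0007]))
```

View pics/w9.png

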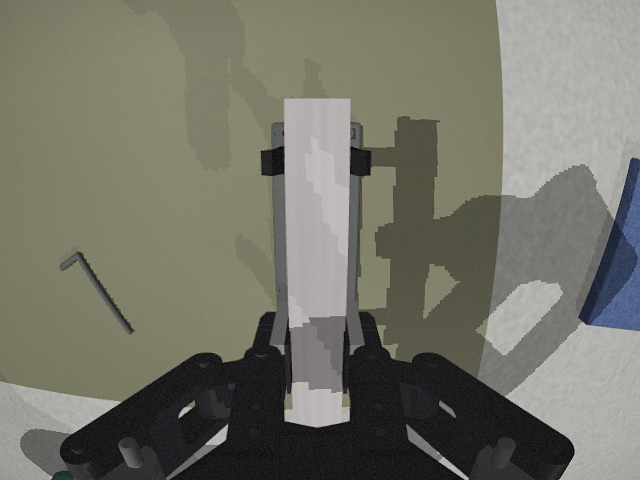

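The wrist view shows the bar (285–350) centred over the saddle (261–371) and parallel to it. Lowering.

Call:
carry_out:
  targets:
    - [[0.8, 0.9, 25], [0, 0, 0], -1]
    - [[0.8, 0.9, 50], [0, 0, 0], -1]
    - [[0.8, 0.9, 70], [0, 0, 0], -1]
    - [[0.8, 0.9, 82], [0, 0, 0], -1]
    - [[0.8, 0.9, 87], [0, 0, 0], -1]

```text
time: 26.05
ee_pos: [0.4205, -0.3493, 0.0421]
ee_rot: [0.0, -0.686, 0.727, 0.001]
wrist_force: [0.2, 0.1, -2.5]
grip_width: 0.227
```

Call:
carry_out:
  targets:
    - [[0, 0, 2], [0, 0, 0], -1]
    - [[0, 0, 4], [0, 0, 0], -1]
    - [[0, 0, 5.5], [0, 0, 0], -1]
    - [[0, 0, 5.5], [0, 0, 0], -1]
    - [[0, 0, 5.5], [0, 0, 0], -1]

```text
time: 26.68
ee_pos: [0.4206, -0.3502, 0.0375]
ee_rot: [0.0, -0.686, 0.728, -0.0]
wrist_force: [0.5, -0.4, -1.6]
grip_width: 0.223
```

Call:
carry_out:
  targets:
    - [[0, 0, 0.5], [0, 0, 0], -1]
    - [[0, 0, 1], [0, 0, 0], -1]
    - [[0, 0, 1.5], [0, 0, 0], -1]
    - [[0, 0, 2], [0, 0, 0], -1]
    - [[0, 0, 2], [0, 0, 0], -1]

```text
time: 27.3
ee_pos: [0.4206, -0.3502, 0.0358]
ee_rot: [0.0, -0.686, 0.728, -0.0]
wrist_force: [-0.4, 0.7, 1.8]
grip_width: 0.225
```

Seated (support force changed sign). Opening, then rising.

Call:
carry_out:
  targets:
    - [[0, 0, 0], [0, 0, 0], -0.4]
    - [[0, 0, 0], [0, 0, 0], -0.2]
    - [[0, 0, 0], [0, 0, 0], 0.2]
    - [[0, 0, 0], [0, 0, 0], 0.6]
    - [[0, 0, 0], [0, 0, 0], 1]

```text
time: 27.92
ee_pos: [0.4206, -0.3501, 0.0352]
ee_rot: [0.0, -0.686, 0.728, 0.0]
wrist_force: [-0.5, -0.5, -0.8]
grip_width: 0.982
```

Call:
carry_out:
  targets:
    - [[0, 0, -5], [0, 0, 0], 1]
    - [[0, 0, -25], [0, 0, 0], 1]
    - [[0, 0, -60], [0, 0, 0], 1]
    - [[0, 0, -110], [0, 0, 0], 1]
    - [[0, 0, -150], [0, 0, 0], 1]

```text
time: 28.55
ee_pos: [0.4208, -0.3503, 0.1879]
ee_rot: [0.0, -0.686, 0.728, -0.001]
wrist_force: [-0.1, -0.1, 0.7]
grip_width: 1.001
```

Call:
carry_out:
  targets:
    - [[0, 20, -20], [0, 0, 0], 1]
    - [[0, 60, -40], [0, 0, 0], 1]
    - [[0, 100, -50], [0, 0, 0], 1]
    - [[0, 100, -50], [0, 0, 0], 1]
    - [[0, 100, -50], [0, 0, 0], 1]

```text
time: 29.18
ee_pos: [0.321, -0.3442, 0.2354]
ee_rot: [0.0, -0.686, 0.728, -0.0]
wrist_force: [-0.4, -0.0, -0.3]
grip_width: 0.999
```

```bash
python3 - <<'E'
from h import *
st();c=shot('top','t9.png');s=shot('scene','s9.png')
a=cv2.resize(s['pixels'][205:295,100:180,::-1],None,fx=5,fy=5,interpolation=cv2.INTER_CUBIC)
cv2.imwrite('pics/c9.png',np.hstack([c['pixels'][80:420,50:550,::-1],a[:340,:300]]))
a=load('t0.png')['pixels'].astype(int)
p=c['pixels'][:,:,::-1];g=cv2.cvtColor(p,cv2.COLOR_BGR2HSV);m=((g[...,1]<40)&(g[...,2]>120)).astype(np.uint8)
M=np.zeros_like(m);M[255:370,440:510]=m[255:370,440:510]
k=max(cv2.findContours(M,0,2)[0],key=cv2.contourArea);print(cv2.minAreaRect(k))
E
```

```text
t 29.18 p [ 0.321  -0.3442  0.2354] yaw 176.6 tilt 0.05 F [-0.4 -0.  -0.3] M [-0.    0.07  0.01] g 0.999
((478.9129333496094, 310.89837646484375), (92.07283782958984, 10.55488109588623), 88.51213073730469)
```

View pics/c9.png

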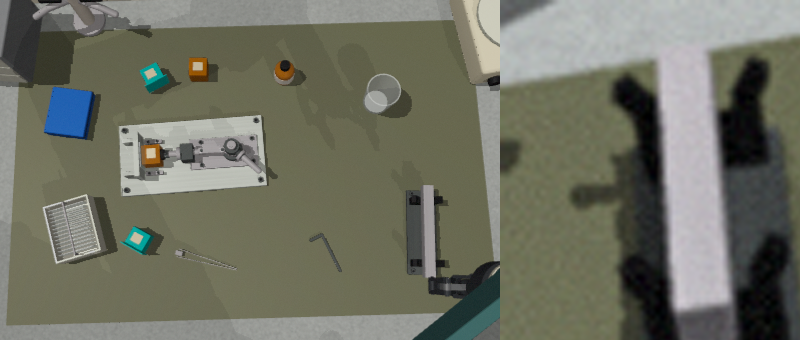

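The bar lies in both saddles (its image centre is about 1 px from where it started). The handle is locked over and the bystanders look unmoved. Handing in.

```bash
python3 -c "
from h import *
print(bot.finish_job())"
```

```text
the job is handed in; nothing more can be done
None
```

The clamp is locked on its stop and the bar is back in both saddles of its rest. I handed the job in at about 29 s of the 72 s allowed; no verdict was reported.

- **Fit:** I slid the bar fully onto the handle and felt the collar at about 2 N.
- **Swing:** I took it round counter-clockwise. The sideways force at the bar's middle peaked at about 11 N, fell to nothing near 223–225° (world), and rose again at the stop. I stopped pushing at about 7 N, with the bar near 229° and the handle itself about 227°, roughly 224° from the jig's x axis.
- **Release:** I backed off to zero load and pulled the bar off with no side force. The handle stayed over, with the link straight and the foot against the block.
- **Last checks:** The bar's image centre is about 1 px (roughly 2 mm) from where it started. By eye the bystanders are where they were, and the wrist force is near zero with the gripper clear and open.
- **Disagreements:** The top and wrist cameras differed by about 2 mm on the bar's position, and I used the wrist view. Partway through the swing I misread the sign of the axial force and pulled outward by up to 5 N, then corrected it. The bar was still against the collar afterwards.
- **Not measured:** The 180 N grip on the block was judged from the locked handle and the pictures only.

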